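# Grade a worn brake shoe in the slotted gauge

### The job

Grade the worn wheelchair brake shoe: take it out of the tray and, starting at the narrowest slot of the gauge, offer it foot first to one slot after the next until one takes it, then lower it right down to the slot floor before letting go and leave it standing there, in the narrowest slot that it goes into. Go by feel and press only lightly, never forcing it against the gauge, and leave the knob, the handle grip and the spirit level where they are.

Things in the scene. Friction and masses are not known exactly. Their poses are not given: they have to be found in the camera images.
- gauge: Slotted wear gauge, fixed to the bench: dark steel foot 60 x 170 x 10 mm, six upright aluminium teeth in a row, five straight slots between. Origin on the bench under the foot's middle; z up, y along the row from narrowest to widest slot, x along each slot. Slots 12, 15, 18, 21, 24 mm wide, middles at y = -59.0, -35.5, -9.0, +20.5, +53.0 mm; floor 10 mm above the bench. Rigid.
- slot1 (a point): Middle of the mouth of the narrowest (12 mm) slot, level with the tooth crests, 45 mm above the bench; axes as the gauge's. Teeth are 10 mm thick and 50 mm long (x from -25 to +25 mm); their tops are half round, radius 5 mm, a lead-in for each slot; the walls are straight below 40 mm. Slots are open at the top and at both ends.
- shoe_center (a point): Centre of the worn brake shoe, a loose upright plate, about 0.1 kg, standing on its foot: aluminium carrier 30 mm wide (x), 10 mm thick (y, faces at -5 and +5 mm), 95 mm tall (z up; the top 12 mm is a lug 22 mm wide). This point is the carrier's middle, 47.5 mm above the foot. Grip it across its two faces (10 mm) in the bare upper half.
- shoe_foot (a point): Underside of the carrier, middle; axes as the shoe's. A rigid black lining, 28 mm wide, is bonded on the carrier's +y face over the lowest 34 mm. It is worn by an unknown amount: new, carrier and lining together measure 23 mm in thickness (y from -5 to +18 mm), the bare carrier 10 mm. It fits at least the widest slot and may stand either way round.
- tray: Shallow open grey plastic tray, 110 x 100 mm and 34 mm tall, walls and floor 4 mm, fixed on the bench; the shoe stands in it near its middle. Origin on the bench under its centre, x along its 110 mm side. The tray and the gauge may stand either way about, left or right.
- knob: Bystander: loose black rubber push-to-lock knob, 38 mm wide and 40 mm tall, standing on the bench; origin under its centre.
- grip: Bystander: loose tan rubber handle grip, 118 mm long (x) and 38 mm thick, lying on the bench; origin under its centre.
- level: Bystander: loose aluminium spirit level, 230 mm long (x), 22 mm thick, 48 mm tall, standing on its edge on the bench; origin under its centre.
Not all that is in view belongs to the job. What is shaped like the gauge but pink is not meant.

How it is judged:
By the outcome, as a careful person would: the job done as asked, in the order asked, and still so for the second after the job is handed in, with the robot touching nothing.
It also fails if it takes over 72 s, if anything falls off the work surface, if the arm or the gripper's body presses on something with over 40 N, if the wrist force passes 120 N, or if a joint passes its speed limit or range.

### The arm

A 6-joint arm with a two-finger parallel gripper is mounted at the origin on the work surface. World frame = base frame: x ahead of the robot, y to its left, z up, the work surface at z = 0. Lengths are in mm, angles in rad, forces in N, time in s.
With the tool pointing down it reaches from about 325 to 925 mm from the base axis. Payload 3.1 kg.
Tool frame: the origin (TCP) lies midway between the tips of the shut fingers; the grasp point (between the pads) lies robot.pinch_z behind it (robot.pinch_z is the distance from the TCP to the grasp point, in mm); z points along the fingers, x is the direction in which the jaws open and shut, and the axes are right-handed (so a half turn about z gives the same grasp; the last joint's range is limited). The gripper opens to 85 mm and grips with 20 to 120 N. Pads are 22 mm wide; open, the fingers measure 114 mm over their backs; the gripper's body (76 mm by 85 mm) begins 54 mm behind the grasp point. The pads swing forward as they close: fully open they stand 13 mm farther back than shut.
Start: joints at [-1.461, 0.217, 1.613, -0, 1.311, -0.112], TCP at [137.512, -609.696, 231.3] pointing down, gripper open.
Joint ranges: [-2.75, 2.75], [-0.78, 2.1], [0.31, 2.55], [-1.13, 4.27], [0.13, 2.63], [-2.58, 2.58]. Speed limits (rad/s): [2.79, 2.79, 3.14, 3.14, 3.14, 3.14].

### API

Orientations are given as [roll, pitch, yaw] about the fixed x, y, z axes, in that order (R = Rz(yaw) Ry(pitch) Rx(roll)).
In Python, from station import robot gives the robot as it stands.
- The arm moves only by the shell command python3 -m pendant 'ROWS' [FORCE]. ROWS is JSON, a list of rows, each a list of 7 numbers: the gripper command: -1 is fully open, 1 is shut, values between are in proportion, then the shift along the tool's x, y, z in m, then the turn, a rotation vector about the tool's x, y, z in degrees. In form: [[grip, tx, ty, tz, wx, wy, wz], ...]. A call has 1 to 20 rows; each row shifts and turns the pose as measured when the row begins, along the tool's axes as they then stand; what a row does not reach is not made up. A row lasts 1/12 s, in which the tool goes at most 41.7 mm and 7.16 degrees, less where a joint would pass 70% of its speed; a pose out of reach is approached as far as the arm can. A call is refused whole if a number of a shift passes 0.0417 or a number of a turn 7.16, either way. A call with a gripper value outside its range is refused whole. The fingers move at their own pace and stop on an object; FORCE is the grip in N (left out, the last holds). Time passes only in rows, so rows that do not move let the fingers close. It gives the time, the measured TCP pose, the force and the opening at its end, in the units of the state.
- robot.get_state(): the state, without advancing time (a new reading comes with each control period).
- robot.camera(name): name is "scene" or "top" or "wrist"; returns a dict with "frame" (420x560x3 uint8, blue, green, red), "fx", "fy", "cx", "cy" (pixels), "R" (3x3) and "t" (3): a world point X has camera coordinates R X + t. Camera axes: x right, y down, z forward; pixel columns grow to the right and rows downward; lengths in mm; the calibration is good to about 2 mm. The wrist camera is an equidistant fisheye: a pixel r from the principal point sees the ray r / f radians off the axis. A picture is of the moment at which its call begins. There is no depth.
- robot.job_done(): hands the job in, once; it reports no verdict.
The state is a dict: "time_s": time; "joints": joint angles; "joint_velocities": joint speeds; "effort": joint torques, N m; "tool_pos": TCP position; "tool_rot": TCP orientation; "ft_force": force on the tool from outside, world axes, zero at the start; "ft_torque": the same for the moment, N m; "opening": finger opening in mm.
Only numpy, scipy, OpenCV 4.12 (cv2) and the standard library are available. Lean on these libraries where they do the work, as an engineer would, in place of code of your own. Each camera call takes 0.05 s, during which the arm holds its last target.

## Working session

There is one attempt and no reset: what is moved stays moved. The work goes in short steps, Python scripts to look and compute and a shell command to move; the robot and the scene stay as the last step left them, time stands still between calls to the robot, and variables do not carry over. Pictures are saved under pics/ and viewed, and the job is handed in when it is done.

```bash
ls; mkdir -p pics
python3 - <<'E'
from station import robot
import cv2
s=robot.get_state(); print(s, robot.pinch_z)
for n in("scene","top","wrist"):
    c=robot.camera(n); cv2.imwrite(f"pics/{n}0.png",c["frame"]); print(n,c["fx"],c["fy"],c["cx"],c["cy"],c["R"],c["t"])
E
```

```text
pics
{'time_s': 0.0, 'joints': array([-1.46119844e+00,  2.17793057e-01,  1.61492015e+00,  6.08721016e-05,
        1.31127676e+00, -1.12195579e-01]), 'joint_velocities': array([ 1.78552573e-03,  8.82837208e-06, -1.47093358e-04,  1.09159937e-03,
        1.92923450e-04, -4.54941562e-05]), 'effort': array([ 2.48511380e-03, -3.96844196e+01, -3.03854370e+01, -8.91689683e-05,
        9.60898236e-03, -7.36085241e-06]), 'tool_pos': array([ 137.44073772, -608.8777663 ,  229.95143093]), 'tool_rot': array([-3.14126582e+00,  2.37566244e-03, -1.34901817e+00]), 'ft_force': array([ 1.17665547,  0.45103424, -0.53833124]), 'ft_torque': array([ 0.00972976, -0.00435834,  0.03455918]), 'opening': 85.36961269760494} 18.700000000000003
scene 497.188264338179 497.188264338179 278.9719951962721 205.57688289279284 [[ 0.03823512  0.99914879  0.01548481]
 [ 0.81747438 -0.02236329 -0.57553064]
 [-0.57469445  0.03466392 -0.8176336 ]] [ -35.48551553 -435.48155387 1351.43847206]
top 411.2060759779101 411.2060759779101 281.3066512291926 204.436365955518 [[ 0.01704255 -0.99969577 -0.01783044]
 [-0.99434614 -0.01507659 -0.1051116 ]
 [ 0.1048108   0.019521   -0.99430057]] [  5.81777327 591.68816446 783.72483009]
wrist 325.19226210127806 325.19226210127806 277.2441399753938 212.56662201839052 [[ 0.22130034 -0.97520362 -0.0020145 ]
 [-0.93025507 -0.21171931  0.29966721]
 [-0.29266306 -0.06444246 -0.95404167]] [-622.38106516  -38.74538238  378.9850508 ]
```

View pics/scene0.png

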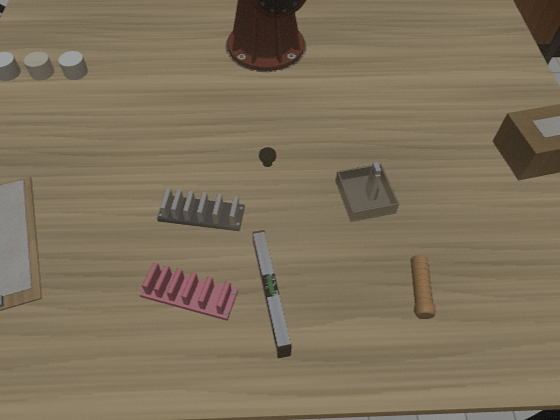

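View pics/top0.png

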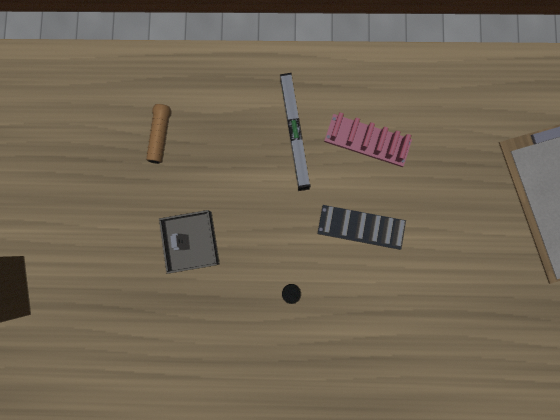

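View pics/wrist0.png

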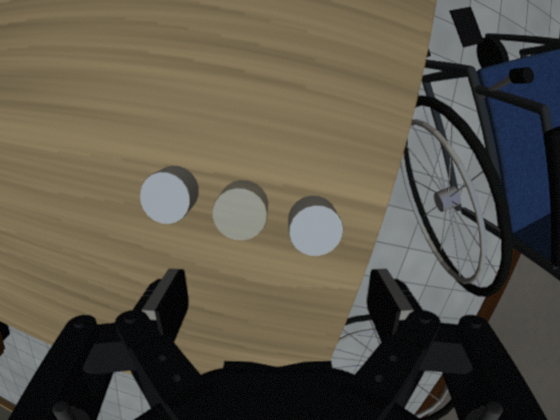

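Run:
```python
import cv2,numpy as np
t=cv2.imread("pics/top0.png");s=cv2.imread("pics/scene0.png")
b=lambda im,x,y,w,h,k:cv2.resize(cv2.convertScaleAbs(im[y:y+h,x:x+w],alpha=1.8),None,fx=k,fy=k,interpolation=cv2.INTER_CUBIC)
cv2.imwrite("pics/c1.png",np.vstack([b(t,310,195,100,60,7)]))
cv2.imwrite("pics/c2.png",b(t,150,200,80,80,7))
cv2.imwrite("pics/c3.png",b(s,150,180,100,60,7))
cv2.imwrite("pics/c4.png",b(s,325,150,80,75,7))
```

```text
(no output)
```

View pics/c1.png

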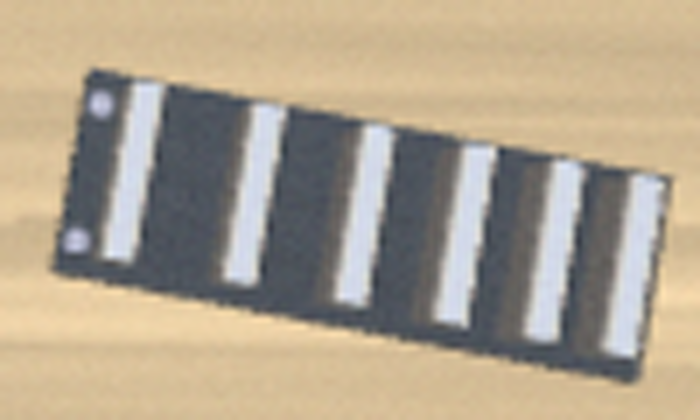

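View pics/c2.png

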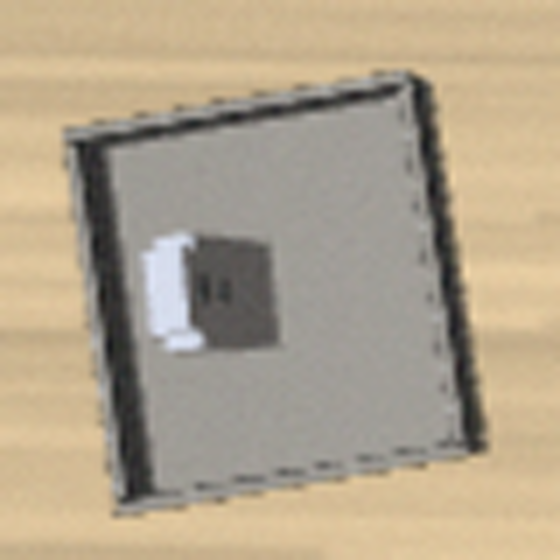

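View pics/c3.png

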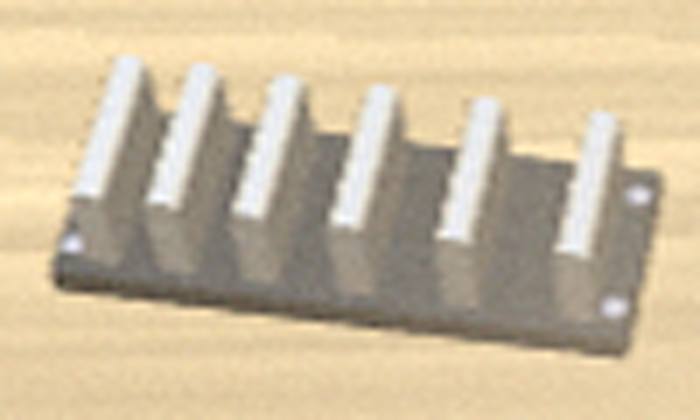

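View pics/c4.png

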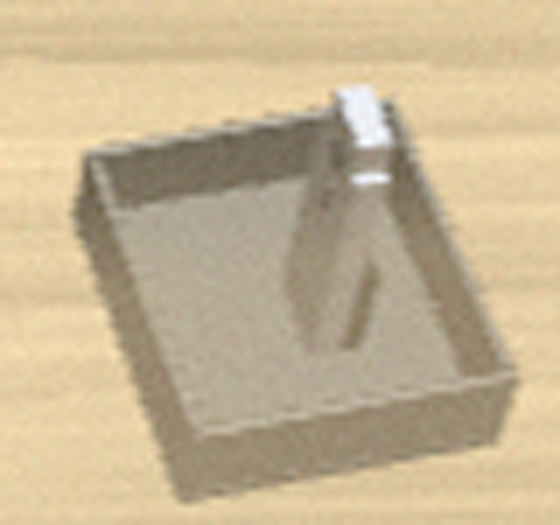

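```bash
cat > h.py <<'E'
import cv2,numpy as np,json
from scipy.spatial.transform import Rotation as Ro
from scipy.optimize import least_squares
from station import robot
def ray(c,uv):
    R=np.array(c["R"]);t=np.array(c["t"])
    x=(uv[0]-c["cx"])/c["fx"];y=(uv[1]-c["cy"])/c["fy"]
    if c.get("fish"):
        r=np.hypot(x,y);d=np.array([np.sin(r)*x/max(r,1e-9),np.sin(r)*y/max(r,1e-9),np.cos(r)])
    else: d=np.array([x,y,1.])
    return -R.T@t, R.T@d
def onz(c,uv,z):
    o,d=ray(c,uv); return o+d*(z-o[2])/d[2]
def proj(c,X):
    p=np.array(c["R"])@X+c["t"]
    if c.get("fish"):
        r=np.hypot(p[0],p[1]);th=np.arctan2(r,p[2]);return np.array([c["cx"]+c["fx"]*th*p[0]/r,c["cy"]+c["fy"]*th*p[1]/r])
    return np.array([c["cx"]+c["fx"]*p[0]/p[2],c["cy"]+c["fy"]*p[1]/p[2]])
def cam(n):
    c=robot.camera(n)
    if n=="wrist": c["fish"]=1
    return c
def tri(c1,u1,c2,u2):
    A=[];b=[]
    for c,u in((c1,u1),(c2,u2)):
        o,d=ray(c,u);d=d/np.linalg.norm(d);P=np.eye(3)-np.outer(d,d);A.append(P);b.append(P@o)
    return np.linalg.lstsq(np.vstack(A),np.hstack(b),rcond=None)[0]
E
python3 - <<'E'
from h import *
T=cam("top");S=cam("scene")
cr=lambda x,y,u,v:((u+.5)/7-.5+x,(v+.5)/7-.5+y)
print("gauge foot top corners z10")
P=[onz(T,cr(310,195,*p),10) for p in[(92,68),(670,177),(637,382),(53,271)]]
for p in P:print(p.round(1))
P=np.array(P);print(P.mean(0),[np.linalg.norm(P[i]-P[i-1]) for i in range(4)])
print("crests (top, z45), front mid/back")
for a,b in [((148,85),(117,258)),((268,107),(239,280)),((377,128),(352,302)),((481,148),(452,322)),((566,164),(542,338)),((646,178),(620,354))]:
    p=onz(T,cr(310,195,*a),44);q=onz(T,cr(310,195,*b),44);print(p.round(1),q.round(1),((p+q)/2).round(1),np.linalg.norm(p-q),np.degrees(np.arctan2(*(p-q)[[1,0]])))
print("scene crests")
for a,b in [((127,62),(86,197)),((203,70),(165,205)),((288,80),(248,213)),((380,92),(347,224)),((487,103),(454,236)),((603,117),(572,250))]:
    p=onz(S,cr(150,180,*b),44);q=onz(S,cr(150,180,*a),44);print(p.round(1),q.round(1),((p+q)/2).round(1),np.linalg.norm(p-q),np.degrees(np.arctan2(*(p-q)[[1,0]])))
print("shoe top z99"); 
for p in[(152,245),(185,235),(202,340),(168,350)]:print(onz(T,cr(150,200,*p),99 if p[0]!=0 else 0).round(1))
for p in[(338,95),(370,88),(390,140),(358,150)]:print('S',onz(S,cr(325,150,*p),99).round(1))
print("foot");
for p in[(302,355),(325,352),(345,348),(358,345)]:print('S',onz(S,cr(325,150,*p),4).round(1))
for p in[(282,345),(268,240)]:print('T',onz(T,cr(150,200,*p),4).round(1))
print("tray top z34")
P=np.array([onz(T,cr(150,200,*p),34) for p in[(66,130),(405,72),(485,450),(115,512)]]);print(P.round(1),P.mean(0))
P=np.array([onz(S,cr(325,150,*p),34) for p in[(85,152),(392,98),(518,375),(200,435)]]);print(P.round(1),P.mean(0))
E
```

```text
gauge foot top corners z10
[595.3 -68.3  10. ]
[ 566.3 -234.6   10. ]
[ 507.5 -224.4   10. ]
[536.4 -57.5  10. ]
[ 551.3706657  -146.18199892   10.        ] [np.float64(59.94131201428448), np.float64(168.80468162460838), np.float64(59.729768856539266), np.float64(169.3771147097043)]
crests (top, z45), front mid/back
[587.2 -81.1  44. ] [539.  -72.8  44. ] [563.1 -76.9  44. ] 48.87024315310163 -9.815496843525818
[ 581.5 -114.4   44. ] [ 533.5 -106.4   44. ] [ 557.5 -110.4   44. ] 48.69420497795584 -9.421467459372357
[ 576.2 -144.5   44. ] [ 528.  -137.4   44. ] [ 552.1 -140.9   44. ] 48.70448953102341 -8.318430574214643
[ 571.1 -173.1   44. ] [ 522.9 -164.8   44. ] [ 547. -169.   44.] 48.825367229846236 -9.797648067723634
[ 567.  -196.5   44. ] [ 519.  -189.4   44. ] [ 543.  -192.9   44. ] 48.530842241366365 -8.38283842988286
[ 563.5 -218.4   44. ] [ 515.  -210.7   44. ] [ 539.2 -214.5   44. ] 49.11465280194469 -9.085919443829207
scene crests
[ 562.9 -218.8   44. ] [ 515.2 -211.5   44. ] [ 539.  -215.2   44. ] 48.22481296783983 -8.632233196652802
[ 566.3 -196.3   44. ] [ 518.7 -189.3 
[... 369 characters left out ...]
 -9.593276828913995
[584.8 -81.3  44. ] [538.8 -73.1  44. ] [561.8 -77.2  44. ] 46.75453476338314 -10.025285332439065
shoe top z99
[526.5 212.3  99. ]
[529.2 203.9  99. ]
[502.3 198.3  99. ]
[499.6 207.   99. ]
S [504.8 201.3  99. ]
S [502.5 210.8  99. ]
S [521.6 213.5  99. ]
S [525.  203.9  99. ]
foot
S [527.4 203.2   4. ]
S [526.5 210.4   4. ]
S [525.1 216.7   4. ]
S [524.1 220.8   4. ]
T [500.8 200.3   4. ]
T [531.1 205.6   4. ]
tray top z34
[[560.3 256.8  34. ]
 [578.2 161.3  34. ]
 [472.8 135.1  34. ]
 [453.9 237.9  34. ]] [516.31493599 197.80595338  34.        ]
[[471.2 139.9  34. ]
 [452.4 236.9  34. ]
 [557.6 257.3  34. ]
 [576.2 162.   34. ]] [514.34675392 199.02126818  34.        ]
```

```bash
cat >> h.py <<'E'
def go(x,y,z,yawdeg):
    s=robot.get_state();p=np.array(s["tool_pos"]);R=Ro.from_euler("xyz",s["tool_rot"])
    d=R.inv().apply(np.array([x,y,z])-p)
    G=Ro.from_euler("xyz",[np.pi,0,np.radians(yawdeg)])
    w=np.degrees((R.inv()*G).as_rotvec())
    print("t",round(s["time_s"],2),"pos",p.round(1),"yaw",np.degrees(s["tool_rot"]).round(2),"d mm",d.round(1),"n",round(np.linalg.norm(d)/41.7,1),"w deg",w.round(2),"F",np.array(s["ft_force"]).round(2),"op",round(s["opening"],1))
E
python3 -c "
from h import *
go(514,207,200,-79.5)"
```

```text
t 0.25 pos [ 137.5 -609.3  230.6] yaw [-1.7999e+02  7.0000e-02 -7.7290e+01] d mm [-713.4 -546.9   31.6] n 21.6 w deg [-0.01  0.07  2.21] F [-0.15  0.33  0.33] op 85.4
```

```bash
python3 -m pendant '[[-1,-0.032,-0.025,0,0,0,0.2],[-1,-0.032,-0.025,0,0,0,0.2],[-1,-0.032,-0.025,0,0,0,0.2],[-1,-0.032,-0.025,0,0,0,0.2],[-1,-0.032,-0.025,0,0,0,0.2],[-1,-0.032,-0.025,0,0,0,0.2],[-1,-0.032,-0.025,0,0,0,0.2],[-1,-0.032,-0.025,0,0,0,0.2],[-1,-0.032,-0.025,0,0,0,0.2],[-1,-0.032,-0.025,0,0,0,0.2],[-1,-0.032,-0.025,0,0,0,0],[-1,-0.032,-0.025,0,0,0,0],[-1,-0.032,-0.025,0,0,0,0],[-1,-0.032,-0.025,0,0,0,0],[-1,-0.032,-0.025,0,0,0,0]]' 40
python3 -c "
from h import *
go(514,207,200,-79.5)"
```

```text
time_s: 1.5
tool_pos: [414.6, -56.4, 228.3]
tool_rot: [-3.136, -0.005, -1.404]
ft_force: [1.8, -0.9, 0.3]
opening: 85.4
t 1.5 pos [414.6 -56.4 228.3] yaw [-179.67   -0.29  -80.42] d mm [-243.4 -141.7   27.9] n 6.8 w deg [-0.33 -0.29 -0.92] F [ 1.84 -0.93  0.26] op 85.4
```

```bash
python3 -m pendant '[[-1,-0.034,-0.02,0.004,0,0,-0.1],[-1,-0.034,-0.02,0.004,0,0,-0.1],[-1,-0.034,-0.02,0.004,0,0,-0.1],[-1,-0.034,-0.02,0.004,0,0,-0.1],[-1,-0.034,-0.02,0.004,0,0,-0.1],[-1,-0.034,-0.02,0.004,0,0,-0.1],[-1,-0.02,-0.01,0.004,0,0,-0.1],[-1,-0.005,-0.002,0.0,0,0,0]]'
python3 -c "
from h import *
go(514,207,200,-79.5)
c=cam('wrist');cv2.imwrite('pics/w1.png',cv2.convertScaleAbs(c['frame'],alpha=1.6))"
```

```text
time_s: 2.17
tool_pos: [510.0, 211.1, 201.3]
tool_rot: [-3.126, -0.006, -1.382]
ft_force: [-0.5, 0.6, -0.2]
opening: 85.3
t 2.17 pos [510.  211.1 201.3] yaw [-179.1    -0.35  -79.18] d mm [ 4.7 -3.2  1.4] n 0.1 w deg [-0.9  -0.35  0.32] F [-0.51  0.64 -0.16] op 85.3
```

View pics/w1.png

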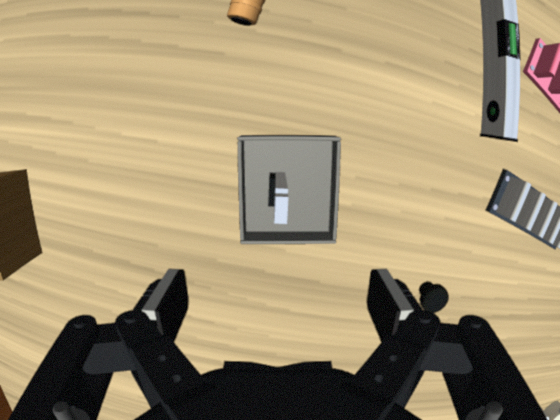

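```bash
python3 -c "
from h import *
c=cam('wrist');f=c['frame'];np.save('pics/w1.npy',f)
cv2.imwrite('pics/w1z.png',cv2.resize(cv2.convertScaleAbs(f[155:235,240:320],alpha=2.2),None,fx=7,fy=7,interpolation=cv2.INTER_CUBIC))
for X in [(514,206,99),(514,206,4),(515,198,34)]: print(proj(c,np.array(X,float)))
print(onz(c,(281,207),99))
"
```

```text
[285.14720997 211.33970441]
[282.51556054 186.39867228]
[291.37516697 193.24028386]
[516.8695487  209.89086998  99.        ]
```

View pics/w1z.png

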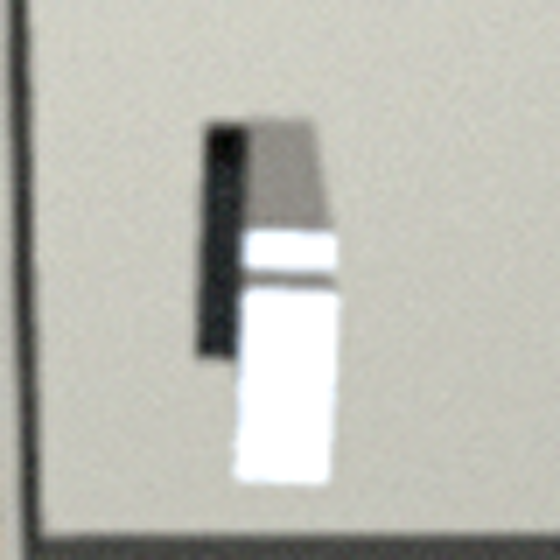

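```bash
python3 -c "
from h import *
c=cam('wrist')
cr=lambda u,v:((u+.5)/7-.5+240,(v+.5)/7-.5+155)
P=[onz(c,cr(*p),99) for p in[(243,290),(235,480),(338,290),(330,485)]]
for p in P: print(p.round(1))
print(np.mean(P,0));
for a,b in((0,1),(2,3)): d=P[a]-P[b];print(np.degrees(np.arctan2(d[1],d[0])),np.linalg.norm(d))
Q=[onz(c,cr(*p),4) for p in[(208,122),(248,122),(315,122)]]
for q in Q: print(q.round(1))
print(np.linalg.norm(Q[0]-Q[1]),np.linalg.norm(Q[1]-Q[2]))
go(514,207,200,-78)
"
```

```text
[524.3 214.5  99. ]
[502.3 211.3  99. ]
[526.2 204.1  99. ]
[503.7 200.5  99. ]
[514.11173637 207.62583969  99.        ]
8.346284742660776 22.25543603031478
9.072961127866956 22.860560561384332
[526.4 220.4   4. ]
[527.5 214.5   4. ]
[529.4 204.5   4. ]
6.057095232545878 10.147964553108869
t 2.32 pos [509.6 207.4 202.1] yaw [-179.11   -0.47  -79.32] d mm [ 1.2 -4.2  2.2] n 0.1 w deg [-0.88 -0.48 -1.32] F [-0.11 -0.85 -0.71] op 85.4
```

```bash
python3 -m pendant '[[-1,0.001,-0.0045,0.030,-0.9,-0.5,0.6],[-1,0,0,0.030,0,0,0.3],[-1,0,0,0.030,0,0,0],[-1,0,0,0.015,0,0,0],[-1,0,0,0,0,0,0]]'
python3 -c "
from h import *
go(514,207.5,58,-80.5)
"
```

```text
time_s: 2.73
tool_pos: [518.2, 199.0, 99.8]
tool_rot: [-3.132, -0.002, -1.409]
ft_force: [0.2, -0.3, 0.4]
opening: 85.6
t 2.73 pos [518.2 199.   99.8] yaw [-1.7947e+02 -1.1000e-01 -8.0740e+01] d mm [-9.2  3.2 41.8] n 1.0 w deg [-0.53 -0.11 -0.24] F [ 0.2  -0.28  0.45] op 85.6
```

```bash
python3 -m pendant '[[-1,-0.008,0.003,0.015,-0.5,0,-0.2],[-1,0,0,0.015,0,0,0],[-1,0,0,0.0,0,0,0]]'
python3 -c "
from h import *
go(514,207.5,58,-80.5)
"
```

```text
time_s: 2.98
tool_pos: [514.6, 201.1, 71.6]
tool_rot: [-3.14, -0.004, -1.412]
ft_force: [-1.8, -1.1, -0.4]
opening: 85.6
t 2.98 pos [514.6 201.1  71.6] yaw [-179.93   -0.2   -80.91] d mm [-6.4 -0.4 13.6] n 0.4 w deg [-0.07 -0.2  -0.41] F [-1.78 -1.05 -0.37] op 85.6
```

```bash
python3 -m pendant '[[-1,-0.006,0,0.007,0,-0.2,0],[-1,0,0,0.006,0,0,0],[-1,0,0,0.0,0,0,0]]'
python3 -c "
from h import *
go(514,207.5,58,-80.5);go(514,207.5,58,-80.5)
"
```

```text
time_s: 3.23
tool_pos: [516.0, 205.4, 61.8]
tool_rot: [-3.135, 0.0, -1.416]
ft_force: [-0.2, -0.5, 0.5]
opening: 85.5
t 3.23 pos [516.  205.4  61.8] yaw [-1.7964e+02  1.0000e-02 -8.1120e+01] d mm [-2.4  1.6  3.8] n 0.1 w deg [-0.36  0.01 -0.62] F [-0.17 -0.54  0.47] op 85.5
t 3.23 pos [516.  205.4  61.8] yaw [-1.7964e+02  1.0000e-02 -8.1120e+01] d mm [-2.4  1.6  3.8] n 0.1 w deg [-0.36  0.01 -0.62] F [-0.17 -0.54  0.47] op 85.5
```

```bash
python3 -m pendant '[[-1,-0.002,0.0015,0.003,-0.3,0,-0.5],[-1,0,0,0,0,0,0],[-1,0,0,0,0,0,0]]'
python3 -c "
from h import *
go(514,207.5,58,-80.5)
for k in range(4):
  c=cam('wrist'); s=robot.get_state(); print(s['time_s'],s['tool_pos'].round(1),s['tool_rot'].round(4))
cv2.imwrite('pics/w2.png',cv2.convertScaleAbs(c['frame'],alpha=1.6))"
```

```text
time_s: 3.48
tool_pos: [515.9, 207.4, 61.0]
tool_rot: [-3.137, 0.0, -1.406]
ft_force: [0.4, -0.3, 0.4]
opening: 85.1
t 3.48 pos [515.9 207.4  61. ] yaw [-1.7974e+02  2.0000e-02 -8.0590e+01] d mm [-0.4  1.8  3. ] n 0.1 w deg [-0.26  0.02 -0.09] F [ 0.37 -0.33  0.4 ] op 85.1
3.5333 [515.8 207.5  61. ] [-3.1371e+00  5.0000e-04 -1.4064e+00]
3.5833 [515.7 207.4  60.9] [-3.1373e+00  4.0000e-04 -1.4065e+00]
3.6333 [515.6 207.4  60.7] [-3.1375e+00  4.0000e-04 -1.4066e+00]
3.6833 [515.5 207.3  60.6] [-3.1378e+00  4.0000e-04 -1.4066e+00]
```

View pics/w2.png

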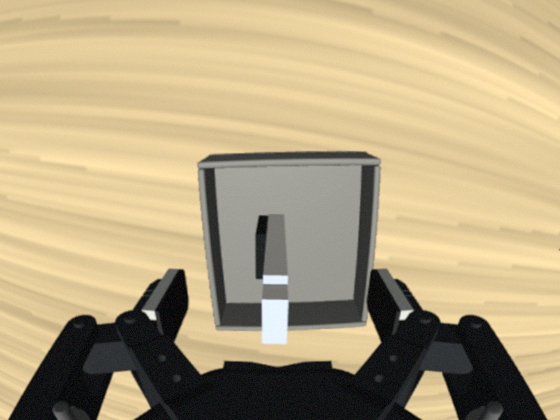

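```bash
python3 -m pendant '[[1,0,0.001,0.002,-0.2,0,0],[1,0,0,0,0,0,0],[1,0,0,0,0,0,0],[1,0,0,0,0,0,0],[1,0,0,0,0,0,0],[1,0,0,0,0,0,0],[1,0,0,0,0,0,0],[1,0,0,0,0,0,0],[1,0,0,0,0,0,0],[1,0,0,0,0,0,0]]' 40
python3 -c "
from h import *
go(514,207.5,58,-80.5)
c=cam('wrist')
cv2.imwrite('pics/w3.png',cv2.convertScaleAbs(c['frame'],alpha=1.6))"
```

```text
time_s: 4.52
tool_pos: [514.4, 207.3, 58.4]
tool_rot: [3.142, 0.0, -1.406]
ft_force: [-0.6, 0.4, -0.6]
opening: 9.2
t 4.52 pos [514.4 207.3  58.4] yaw [ 1.800e+02  2.000e-02 -8.057e+01] d mm [-0.3  0.4  0.4] n 0.0 w deg [ 0.    0.02 -0.07] F [-0.55  0.41 -0.58] op 9.2
```

View pics/w3.png

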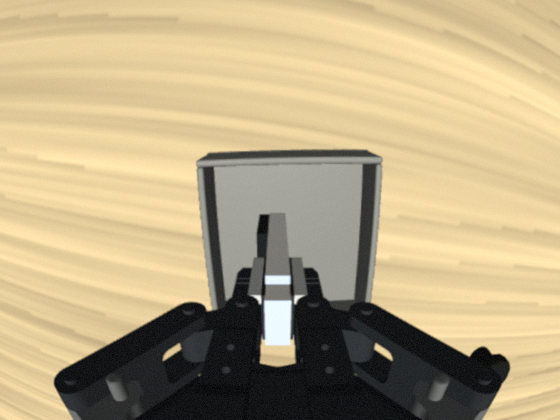

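```bash
python3 -m pendant '[[1,0,0,-0.03,0,0,0],[1,0,0,-0.03,0,0,0],[1,0,0,-0.03,0,0,0],[1,0,0,-0.03,0,0,0],[1,0,0,-0.02,0,0,0],[1,0,0,0,0,0,0]]'
cat >> h.py <<'E'
ty=np.array([-70,-48,-23,5,36,70.])
A=np.array([[539.1,-214.85],[542.75,-192.85],[546.6,-168.8],[551.6,-141.05],[556.8,-110.5],[562.5,-77.05]])
px=np.polyfit(ty,A[:,0],1);py=np.polyfit(ty,A[:,1],1)
gyaw=-np.arctan2(px[0],py[0]); G0=np.array([px[1],py[1]])
def g2w(x,y): c,s=np.cos(gyaw),np.sin(gyaw); return G0+np.array([c*x-s*y,s*x+c*y])
def w2g(p): c,s=np.cos(gyaw),np.sin(gyaw); d=np.array(p[:2])-G0; return np.array([c*d[0]+s*d[1],-s*d[0]+c*d[1]])
SY={1:-59,2:-35.5,3:-9,4:20.5,5:53}
def gg(gx,gy,z,dyaw=0):
    p=g2w(gx,gy); go(p[0],p[1],z,np.degrees(gyaw)-90+dyaw)
    s=robot.get_state(); print(" gauge frame TCP",w2g(s["tool_pos"]).round(2),"foot z",round(s["tool_pos"][2]-54.4,2))
E
python3 -c "
from h import *
print(px,py,np.degrees(gyaw),G0); print(np.polyval(px,ty)-A[:,0],np.polyval(py,ty)-A[:,1])
gg(0,SY[1]-3,165)
c=cam('wrist')
cv2.imwrite('pics/w4.png',cv2.convertScaleAbs(c['frame'],alpha=1.6))"
```

```text
time_s: 5.07
tool_pos: [510.2, 206.1, 198.6]
tool_rot: [3.128, -0.001, -1.406]
ft_force: [0.5, 0.3, -0.4]
opening: 9.3
[1.67614460e-01 5.50729739e+02] [   0.98351565 -145.93242176] -9.671642757991371 [ 550.72973896 -145.93242176]
[-0.10327321 -0.0657551   0.27460639 -0.03218874 -0.03614049 -0.03724887] [ 0.0714829  -0.29117285  0.24671834  0.03515648 -0.02585845 -0.03632643]
t 5.07 pos [510.2 206.1 198.6] yaw [ 1.7924e+02 -4.0000e-02 -8.0580e+01] d mm [412.5  37.4  34.5] n 10.0 w deg [ 0.74 -0.17 19.09] F [ 0.47  0.3  -0.4 ] op 9.3
 gauge frame TCP [-99.11 340.21] foot z 144.25
```

View pics/w4.png

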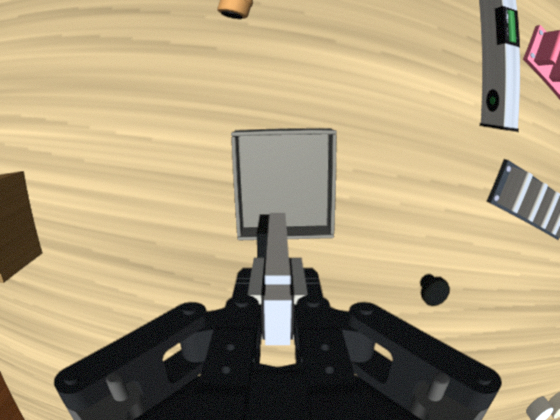

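```bash
python3 -m pendant '[[1,0.036,0.006,0,0.4,0,2.4],[1,0.036,0.006,0,0.3,0,2.4],[1,0.036,0.006,0,0,0,2.4],[1,0.036,0.006,0,0,0,2.4],[1,0.036,0.0,0,0,0,2.4],[1,0.036,0,0,0,0,2.4],[1,0.036,0,0,0,0,2.4],[1,0.02,0,0,0,0,0],[1,0,0,0,0,0,0]]'
python3 -c "
from h import *
gg(0,SY[1]-3,165)"
```

```text
time_s: 5.87
tool_pos: [480.1, -74.6, 177.2]
tool_rot: [3.114, -0.001, -1.706]
ft_force: [0.9, 0.8, -0.7]
opening: 9.3
t 5.87 pos [480.1 -74.6 177.2] yaw [ 1.7843e+02 -8.0000e-02 -9.7770e+01] d mm [123.1 -77.9  10.2] n 3.5 w deg [ 1.57 -0.11  1.9 ] F [ 0.86  0.77 -0.68] op 9.3
 gauge frame TCP [-81.61  58.47] foot z 122.78
```

```bash
python3 -m pendant '[[1,0.03,-0.02,0,1.0,0,0.9],[1,0.03,-0.02,0,0.5,0,0.9],[1,0.03,-0.02,0,0,0,0],[1,0.02,-0.01,0,0,0,0],[1,0,0,0,0,0,0],[1,0,0,0,0,0,0]]'
python3 -c "
from h import *
gg(0,SY[1]-3,130)"
```

```text
time_s: 6.37
tool_pos: [526.2, -192.7, 160.7]
tool_rot: [3.12, 0.008, -1.741]
ft_force: [0.2, 0.4, -1.2]
opening: 9.6
t 6.37 pos [ 526.2 -192.7  160.7] yaw [178.76   0.48 -99.74] d mm [ 12.  -17.   30.2] n 0.9 w deg [ 1.23  0.48 -0.06] F [ 0.18  0.39 -1.19] op 9.6
 gauge frame TCP [-16.33 -50.21] foot z 106.27
```

```bash
python3 -m pendant '[[1,0.008,-0.008,0.01,1.0,0.4,0],[1,0.004,-0.008,0.005,0.2,0,0],[1,0,0,0,0,0,0],[1,0,0,0,0,0,0],[1,0,0,0,0,0,0]]'
python3 -c "
from h import *
gg(0,SY[1]-3,130)"
```

```text
time_s: 6.78
tool_pos: [536.7, -199.4, 139.1]
tool_rot: [3.13, 0.008, -1.737]
ft_force: [-0.0, 0.1, -1.4]
opening: 9.5
t 6.78 pos [ 536.7 -199.4  139.1] yaw [179.33   0.46 -99.5 ] d mm [ 7.  -4.9  9. ] n 0.3 w deg [0.67 0.46 0.17] F [-0.03  0.14 -1.35] op 9.5
 gauge frame TCP [ -4.82 -55.11] foot z 84.68
```

```bash
python3 -m pendant '[[1,0.006,-0.004,0,0.5,0.4,0.1],[1,0,0,0,0,0,0],[1,0,0,0,0,0,0],[1,0,0,0,0,0,0],[1,0,0,0,0,0,0]]'
python3 -c "
from h import *
gg(0,SY[1]-3,112)
for n in ('top','scene','wrist'):
  c=cam(n);cv2.imwrite('pics/a_%s.png'%n,cv2.convertScaleAbs(c['frame'],alpha=1.8))
s=robot.get_state();print(s['tool_pos'],s['tool_rot'])
"
python3 -c "
import cv2
t=cv2.imread('pics/a_top.png')[180:260,310:420];s=cv2.imread('pics/a_scene.png')[150:240,150:250];w=cv2.imread('pics/a_wrist.png')[130:330,170:420]
cv2.imwrite('pics/a_s.png',cv2.resize(s,None,fx=6,fy=6,interpolation=2));cv2.imwrite('pics/a_w.png',cv2.resize(w,None,fx=3,fy=3,interpolation=2))"
```

```text
time_s: 7.2
tool_pos: [540.3, -204.6, 140.5]
tool_rot: [3.141, 0.001, -1.736]
ft_force: [-0.3, -0.7, -0.7]
opening: 9.6
t 7.2 pos [ 540.3 -204.6  140.5] yaw [ 1.7995e+02  3.0000e-02 -9.9470e+01] d mm [ 2.4 -0.5 28.5] n 0.7 w deg [0.05 0.03 0.2 ] F [-0.27 -0.7  -0.73] op 9.6
 gauge frame TCP [ -0.48 -59.58] foot z 86.09
[ 540.21176436 -204.66472144  140.3566691 ] [ 3.14050059e+00  4.97614456e-04 -1.73614321e+00]
```

View pics/a_s.png

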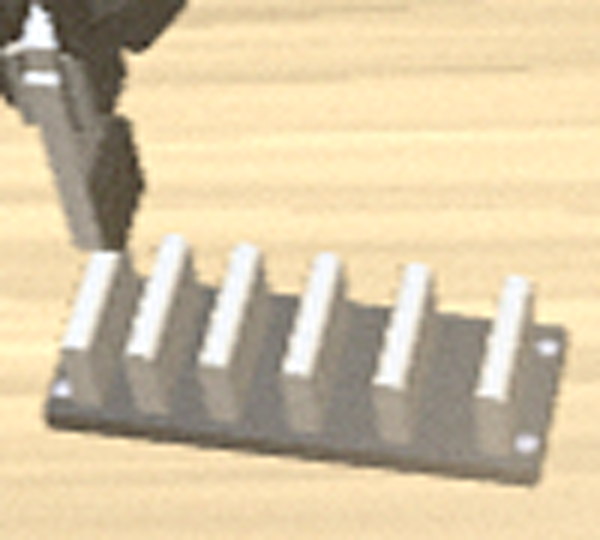

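View pics/a_w.png

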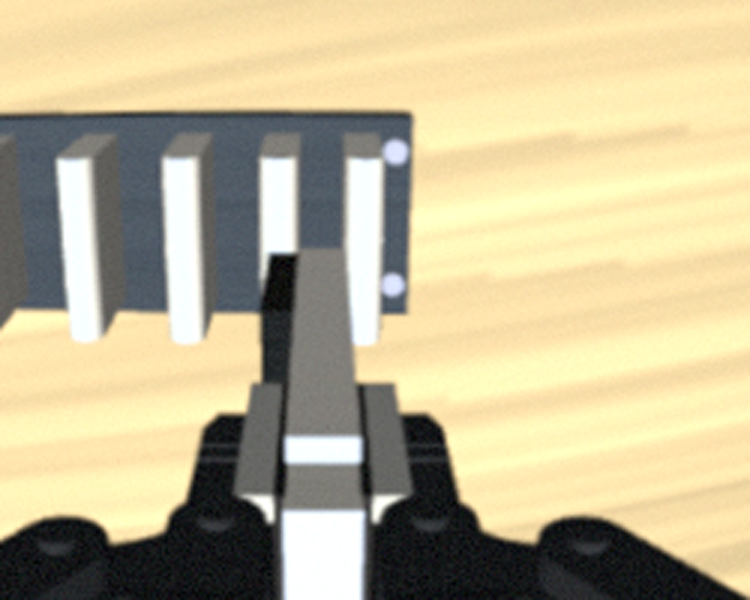

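```bash
python3 -m pendant '[[1,0.0024,-0.0005,0.02,0,0,0.2],[1,0,0,0.008,0,0,0],[1,0,0,0,0,0,0],[1,0,0,0,0,0,0],[1,0,0,0,0,0,0]]'
python3 -c "
from h import *
gg(0,SY[1]-3,104)"
```

```text
time_s: 7.77
tool_pos: [541.0, -207.5, 112.9]
tool_rot: [-3.141, 0.0, -1.74]
ft_force: [0.0, -0.5, -1.3]
opening: 9.4
t 7.77 pos [ 541.  -207.5  112.9] yaw [-1.7998e+02  1.0000e-02 -9.9690e+01] d mm [-0.3  0.7  8.9] n 0.2 w deg [-0.02  0.01 -0.02] F [ 0.02 -0.5  -1.33] op 9.4
 gauge frame TCP [  0.71 -62.33] foot z 58.46
```

```bash
python3 -m pendant '[[1,-0.0003,0.0006,0.005,0,0,0],[1,0,0,0.004,0,0,0],[1,0,0,0,0,0,0],[1,0,0,0.0015,0,0,0],[1,0,0,0,0,0,0]]'
python3 -c "
from h import *
gg(0,SY[1]-3,98)"
```

```text
time_s: 8.18
tool_pos: [541.5, -207.4, 103.3]
tool_rot: [-3.138, -0.001, -1.74]
ft_force: [-0.3, 0.9, -0.7]
opening: 9.5
t 8.18 pos [ 541.5 -207.4  103.3] yaw [-1.7982e+02 -3.0000e-02 -9.9680e+01] d mm [-0.2  1.3  5.3] n 0.1 w deg [-0.18 -0.03 -0.01] F [-0.31  0.91 -0.73] op 9.5
 gauge frame TCP [  1.24 -62.18] foot z 48.93
```

Now in small steps, watching the vertical force.

```bash
for k in 1; do python3 -m pendant '[[1,0,0.001,0.002,-0.1,0,0],[1,0,0,0.0015,0,0,0],[1,0,0,0,0,0,0]]'; done
python3 -c "
from h import *
gg(0,SY[1]-3,98)"
python3 -m pendant '[[1,0,0,0.0015,0,0,0],[1,0,0,0.001,0,0,0]]'
python3 -c "
from h import *
gg(0,SY[1]-3,98)"
```

```text
time_s: 8.43
tool_pos: [540.7, -207.4, 99.9]
tool_rot: [-3.14, -0.001, -1.74]
ft_force: [0.1, 0.6, -0.7]
opening: 9.5
t 8.43 pos [ 540.7 -207.4   99.9] yaw [-1.7988e+02 -5.0000e-02 -9.9680e+01] d mm [-0.3  0.5  1.9] n 0.0 w deg [-0.12 -0.05 -0.  ] F [ 0.08  0.58 -0.67] op 9.5
 gauge frame TCP [  0.48 -62.26] foot z 45.53
time_s: 8.6
tool_pos: [541.1, -207.6, 98.1]
tool_rot: [-3.139, -0.001, -1.74]
ft_force: [-2.6, 0.2, 6.0]
opening: 9.5
t 8.6 pos [ 541.1 -207.6   98.1] yaw [-1.7984e+02 -7.0000e-02 -9.9670e+01] d mm [-0.4  0.9  0.1] n 0.0 w deg [-0.16 -0.07  0.  ] F [-2.61  0.17  6.03] op 9.5
 gauge frame TCP [  0.92 -62.41] foot z 43.72
```

```bash
python3 -m pendant '[[1,0,0,0.001,0,0,0],[1,0,0,0.0,0,0,0]]'
python3 -c "
from h import *
gg(0,SY[1]-3,98)"
python3 -m pendant '[[1,0,0,-0.008,0,0,0],[1,0,0,-0.005,0,0,0],[1,0,0,0,0,0,0]]'
python3 -c "
from h import *
gg(0,SY[2]-3,108)"
```

```text
time_s: 8.77
tool_pos: [541.2, -207.7, 98.5]
tool_rot: [-3.139, -0.001, -1.74]
ft_force: [-0.9, -0.1, 0.1]
opening: 9.5
t 8.77 pos [ 541.2 -207.7   98.5] yaw [-1.7988e+02 -6.0000e-02 -9.9670e+01] d mm [-0.5  1.   0.5] n 0.0 w deg [-0.12 -0.06  0.  ] F [-0.86 -0.1   0.13] op 9.5
 gauge frame TCP [  1.03 -62.48] foot z 44.05
time_s: 9.02
tool_pos: [541.2, -207.6, 111.9]
tool_rot: [-3.139, -0.001, -1.74]
ft_force: [-0.3, -0.6, -0.3]
opening: 9.5
t 9.02 pos [ 541.2 -207.6  111.9] yaw [-1.7987e+02 -6.0000e-02 -9.9670e+01] d mm [-23.9   0.9   3.9] n 0.6 w deg [-0.13 -0.06  0.  ] F [-0.27 -0.59 -0.26] op 9.5
 gauge frame TCP [  0.93 -62.41] foot z 57.51
```

```bash
python3 -m pendant '[[1,-0.0003,0.0008,0.006,-0.1,0,0],[1,0,0,0.004,0,0,0],[1,0,0,0.0015,0,0,0],[1,0,0,0.0015,0,0,0],[1,0,0,0.0015,0,0,0]]'
python3 -c "
from h import *
gg(0,SY[1]-3,98)"
python3 -m pendant '[[1,0,0,0.0015,0,0,0],[1,0,0,0.0015,0,0,0]]'
python3 -c "
from h import *
gg(0,SY[1]-3,98)"
python3 -m pendant '[[1,0,0,0.002,0,0,0]]'
python3 -c "
from h import *
gg(0,SY[1]-3,98)"
```

```text
time_s: 9.43
tool_pos: [541.3, -207.7, 97.9]
tool_rot: [-3.139, -0.002, -1.74]
ft_force: [-3.7, 1.4, 14.7]
opening: 9.8
t 9.43 pos [ 541.3 -207.7   97.9] yaw [-1.7986e+02 -1.0000e-01 -9.9670e+01] d mm [-0.5  1.1 -0.1] n 0.0 w deg [-0.14 -0.1   0.  ] F [-3.73  1.42 14.7 ] op 9.8
 gauge frame TCP [  1.09 -62.46] foot z 43.47
time_s: 9.6
tool_pos: [541.4, -207.8, 98.0]
tool_rot: [-3.141, -0.001, -1.739]
ft_force: [-3.0, 1.2, 8.6]
opening: 9.5
t 9.6 pos [ 541.4 -207.8   98. ] yaw [-1.7998e+02 -8.0000e-02 -9.9660e+01] d mm [-0.5  1.2 -0. ] n 0.0 w deg [-0.02 -0.08  0.02] F [-2.99  1.22  8.62] op 9.5
 gauge frame TCP [  1.2  -62.53] foot z 43.57
time_s: 9.68
tool_pos: [541.5, -207.8, 97.9]
tool_rot: [3.141, -0.001, -1.739]
ft_force: [-3.7, 1.7, 11.9]
opening: 9.7
t 9.68 pos [ 541.5 -207.8   97.9] yaw [ 1.7997e+02 -6.0000e-02 -9.9650e+01] d mm [-0.5  1.3 -0.1] n 0.0 w deg [ 0.03 -0.06  0.02] F [-3.73  1.7  11.91] op 9.7
 gauge frame TCP [  1.33 -62.54] foot z 43.52
```

Slot 1 refuses it: a firm stop at foot z ≈ 43.5, just below the crests. On to slot 2.

```bash
python3 -m pendant '[[1,0,0,-0.007,0,0,0],[1,0,0,-0.006,0,0,0],[1,-0.012,0.001,0,0,0,0],[1,-0.012,0,0,0,0,0],[1,0,0,0,0,0,0],[1,0,0,0,0,0,0],[1,0,0,0,0,0,0]]'
python3 -c "
from h import *
gg(0,SY[2]-3,104)"
```

```text
time_s: 10.27
tool_pos: [544.6, -180.3, 110.9]
tool_rot: [3.14, -0.0, -1.739]
ft_force: [-0.1, -0.3, -1.6]
opening: 9.2
t 10.27 pos [ 544.6 -180.3  110.9] yaw [ 1.7992e+02 -1.0000e-02 -9.9610e+01] d mm [ 3.5 -0.3  6.9] n 0.2 w deg [ 0.08 -0.01  0.06] F [-0.07 -0.27 -1.59] op 9.2
 gauge frame TCP [ -0.26 -34.95] foot z 56.46
```

```bash
python3 -m pendant '[[1,0.0035,0,0.003,0,0,0],[1,0,0,0,0,0,0],[1,0,0,0,0,0,0],[1,0,0,0,0,0,0]]'
python3 -c "
from h import *
gg(0,SY[2]-3,101)"
```

```text
time_s: 10.6
tool_pos: [543.1, -183.9, 106.1]
tool_rot: [3.138, -0.0, -1.738]
ft_force: [0.6, -0.3, -0.5]
opening: 9.2
t 10.6 pos [ 543.1 -183.9  106.1] yaw [179.79  -0.   -99.59] d mm [-0.2 -1.2  5.1] n 0.1 w deg [ 0.21 -0.    0.08] F [ 0.63 -0.31 -0.54] op 9.2
 gauge frame TCP [ -1.16 -38.68] foot z 51.73
```

```bash
python3 -m pendant '[[1,0,-0.001,0.004,0.2,0,0],[1,0,0,0.002,0,0,0],[1,0,0,0.0015,0,0,0],[1,0,0,0.0015,0,0,0]]'
python3 -c "
from h import *
gg(0,SY[2]-3,98)"
python3 -m pendant '[[1,0,0,0.0015,0,0,0],[1,0,0,0.0015,0,0,0]]'
python3 -c "
from h import *
gg(0,SY[2]-3,98)"
```

```text
time_s: 10.93
tool_pos: [544.4, -184.7, 96.6]
tool_rot: [-3.141, 0.0, -1.74]
ft_force: [0.2, 1.9, 2.6]
opening: 9.7
t 10.93 pos [ 544.4 -184.7   96.6] yaw [-1.7995e+02  2.0000e-02 -9.9670e+01] d mm [-0.8  0.2 -1.4] n 0.0 w deg [-0.05  0.02 -0.  ] F [0.24 1.91 2.58] op 9.7
 gauge frame TCP [  0.23 -39.27] foot z 42.15
time_s: 11.1
tool_pos: [544.8, -184.6, 96.0]
tool_rot: [-3.142, 0.001, -1.74]
ft_force: [-3.7, 0.7, 9.4]
opening: 9.4
t 11.1 pos [ 544.8 -184.6   96. ] yaw [-1.800e+02  6.000e-02 -9.968e+01] d mm [-0.7  0.7 -2. ] n 0.1 w deg [-0.    0.06 -0.01] F [-3.73  0.66  9.43] op 9.4
 gauge frame TCP [  0.66 -39.15] foot z 41.63
```

```bash
python3 -m pendant '[[1,-0.0008,0.0008,0.0015,0,0,0],[1,0,0,0.0015,0,0,0]]'
python3 -c "
from h import *
gg(0,SY[2]-3,98)"
python3 -m pendant '[[1,-0.0008,0,0.0015,0,0,0],[1,0,0,0.0015,0,0,0]]'
python3 -c "
from h import *
gg(0,SY[2]-3,98)"
```

```text
time_s: 11.27
tool_pos: [544.8, -184.6, 96.1]
tool_rot: [-3.141, -0.0, -1.739]
ft_force: [-2.3, 2.3, 6.9]
opening: 9.3
t 11.27 pos [ 544.8 -184.6   96.1] yaw [-1.7998e+02 -2.0000e-02 -9.9640e+01] d mm [-0.6  0.6 -1.9] n 0.1 w deg [-0.02 -0.02  0.03] F [-2.3   2.28  6.88] op 9.3
 gauge frame TCP [  0.63 -39.07] foot z 41.69
time_s: 11.43
tool_pos: [544.9, -184.5, 96.1]
tool_rot: [3.14, -0.002, -1.738]
ft_force: [-3.2, 2.0, 6.8]
opening: 9.4
t 11.43 pos [ 544.9 -184.5   96.1] yaw [ 1.7994e+02 -1.1000e-01 -9.9600e+01] d mm [-0.5  0.7 -1.9] n 0.0 w deg [ 0.06 -0.11  0.07] F [-3.2   2.01  6.75] op 9.4
 gauge frame TCP [  0.71 -38.99] foot z 41.7
```

Slot 2 refuses as well: it stops at foot z ≈ 41.7 and doesn't shift sideways. The two stop depths together put the total thickness at about 16 mm. Next is slot 3.

```bash
python3 -m pendant '[[1,0,0,-0.007,0,0,0],[1,0,0,-0.007,0,0,0],[1,-0.012,0.0007,0,0,0,0],[1,-0.011,0,0,0,0,0],[1,0,0,0,0,0,0],[1,0,0,0,0,0,0],[1,0,0,0,0,0,0]]'
python3 -c "
from h import *
gg(0,SY[3]-3.4,104)"
```

```text
time_s: 12.02
tool_pos: [549.0, -158.7, 111.7]
tool_rot: [-3.141, -0.002, -1.738]
ft_force: [-0.4, -0.3, -1.3]
opening: 9.7
t 12.02 pos [ 549.  -158.7  111.7] yaw [-1.7995e+02 -1.2000e-01 -9.9550e+01] d mm [-0.5  0.4  7.7] n 0.2 w deg [-0.05 -0.12  0.12] F [-0.41 -0.3  -1.31] op 9.7
 gauge frame TCP [  0.4  -12.92] foot z 57.26
```

```bash
python3 -m pendant '[[1,-0.0005,0.0004,0.006,0,-0.1,0.1],[1,0,0,0.004,0,0,0],[1,0,0,0.0,0,0,0],[1,0,0,0.0,0,0,0]]'
python3 -c "
from h import *
gg(0,SY[3]-3.4,98)"
```

```text
time_s: 12.35
tool_pos: [547.8, -157.8, 99.3]
tool_rot: [3.14, -0.0, -1.739]
ft_force: [-0.3, -0.5, -0.8]
opening: 9.6
t 12.35 pos [ 547.8 -157.8   99.3] yaw [ 1.7993e+02 -1.0000e-02 -9.9640e+01] d mm [ 0.2 -0.9  1.3] n 0.0 w deg [ 0.07 -0.01  0.04] F [-0.35 -0.53 -0.83] op 9.6
 gauge frame TCP [ -0.87 -12.18] foot z 44.91
```

```bash
python3 -m pendant '[[1,0.0003,-0.0005,0.002,0,0,0],[1,0,0,0.0015,0,0,0],[1,0,0,0.0015,0,0,0],[1,0,0,0.0015,0,0,0]]'
python3 -c "
from h import *
gg(0,SY[3]-3.4,98)"
python3 -m pendant '[[1,0,0,0.0015,0,0,0],[1,0,0,0.0015,0,0,0]]'
python3 -c "
from h import *
gg(0,SY[3]-3.4,98)"
```

```text
time_s: 12.68
tool_pos: [548.0, -158.8, 91.8]
tool_rot: [3.14, -0.0, -1.74]
ft_force: [0.1, 0.1, -1.0]
opening: 9.6
t 12.68 pos [ 548.  -158.8   91.8] yaw [ 1.7989e+02 -1.0000e-02 -9.9690e+01] d mm [-0.8 -0.5 -6.2] n 0.2 w deg [ 0.11 -0.01 -0.02] F [ 0.12  0.11 -1.03] op 9.6
 gauge frame TCP [ -0.49 -13.16] foot z 37.4
time_s: 12.85
tool_pos: [548.1, -159.0, 88.5]
tool_rot: [3.14, -0.0, -1.74]
ft_force: [-0.4, -0.1, -1.2]
opening: 9.7
t 12.85 pos [ 548.1 -159.    88.5] yaw [ 1.799e+02 -1.000e-02 -9.971e+01] d mm [-0.9 -0.4 -9.5] n 0.2 w deg [ 0.1  -0.01 -0.04] F [-0.38 -0.08 -1.24] op 9.7
 gauge frame TCP [ -0.41 -13.31] foot z 34.15
```

```bash
python3 -m pendant '[[1,-0.0008,0,0.003,0,0,0],[1,0,0,0.003,0,0,0],[1,0,0,0.003,0,0,0],[1,0,0,0.0025,0,0,0],[1,0,0,0.0,0,0,0]]'
python3 -c "
from h import *
gg(0,SY[3]-3.4,64.4)"
```

```text
time_s: 13.27
tool_pos: [548.1, -158.0, 75.5]
tool_rot: [3.14, -0.0, -1.74]
ft_force: [0.0, 1.2, -0.5]
opening: 9.6
t 13.27 pos [ 548.1 -158.    75.5] yaw [ 1.7989e+02 -1.0000e-02 -9.9700e+01] d mm [ 0.  -0.6 11.1] n 0.3 w deg [ 0.11 -0.01 -0.03] F [ 0.02  1.17 -0.5 ] op 9.6
 gauge frame TCP [ -0.58 -12.35] foot z 21.14
```

```bash
python3 -m pendant '[[1,0,-0.0003,0.0025,0.1,0,0],[1,0,0,0.002,0,0,0],[1,0,0,0.002,0,0,0],[1,0,0,0,0,0,0]]'
python3 -c "
from h import *
gg(0,SY[3]-3.4,64.4)"
```

```text
time_s: 13.6
tool_pos: [548.4, -158.0, 68.2]
tool_rot: [3.141, -0.0, -1.74]
ft_force: [0.5, 1.2, -0.9]
opening: 9.7
t 13.6 pos [ 548.4 -158.    68.2] yaw [179.98  -0.   -99.7 ] d mm [ 0.1 -0.3  3.8] n 0.1 w deg [ 0.02 -0.   -0.03] F [ 0.46  1.16 -0.94] op 9.7
 gauge frame TCP [ -0.31 -12.34] foot z 13.79
```

```bash
python3 -m pendant '[[1,0,0,0.0015,0,0,0],[1,0,0,0.001,0,0,0]]'
python3 -m pendant '[[1,0,0,0.001,0,0,0],[1,0,0,0.001,0,0,0]]'
python3 -c "
from h import *
gg(0,SY[3]-3.4,64.4)"
```

```text
time_s: 13.77
tool_pos: [548.5, -158.1, 65.7]
tool_rot: [-3.141, -0.0, -1.74]
ft_force: [-0.3, -0.1, -0.5]
opening: 9.8
time_s: 13.93
tool_pos: [548.8, -158.2, 64.4]
tool_rot: [-3.141, -0.0, -1.74]
ft_force: [-3.7, 0.9, 8.7]
opening: 9.8
t 13.93 pos [ 548.8 -158.2   64.4] yaw [-1.7999e+02 -1.0000e-02 -9.9700e+01] d mm [-0.   0.2 -0. ] n 0.0 w deg [-0.01 -0.01 -0.03] F [-3.69  0.95  8.71] op 9.8
 gauge frame TCP [  0.2  -12.41] foot z 9.98
```

```bash
python3 -m pendant '[[1,0,0,0.0005,0,0,0],[1,0,0,0,0,0,0],[1,0,0,0,0,0,0]]'
python3 -c "
from h import *
gg(0,SY[3]-3.4,64.4)
for n in ('scene','wrist'):
  c=cam(n);cv2.imwrite('pics/b_%s.png'%n,cv2.convertScaleAbs(c['frame'],alpha=1.8))
s=cv2.imread('pics/b_scene.png')[150:240,150:250];w=cv2.imread('pics/b_wrist.png')[130:330,170:420]
cv2.imwrite('pics/b.png',np.hstack([cv2.resize(s,(400,360),interpolation=2),cv2.resize(w,(400,360),interpolation=2)]))"
```

```text
time_s: 14.18
tool_pos: [549.2, -158.4, 64.5]
tool_rot: [-3.141, -0.0, -1.74]
ft_force: [0.1, 0.8, -0.4]
opening: 9.4
t 14.18 pos [ 549.2 -158.4   64.5] yaw [-1.7994e+02 -2.0000e-02 -9.9690e+01] d mm [-0.1  0.6  0.1] n 0.0 w deg [-0.06 -0.02 -0.02] F [ 0.06  0.8  -0.42] op 9.4
 gauge frame TCP [  0.62 -12.54] foot z 10.15
```

View pics/b.png

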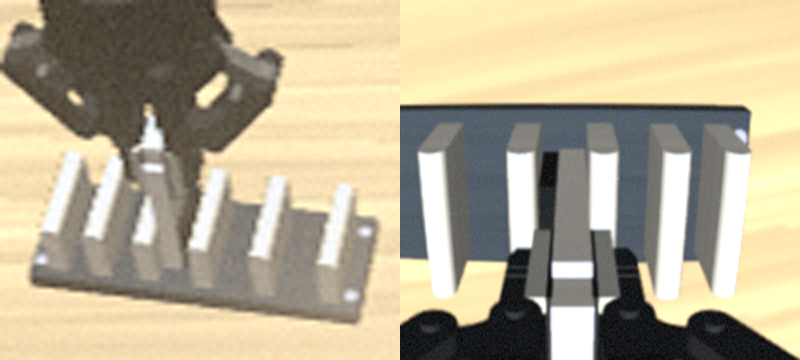

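```bash
python3 -m pendant '[[1,0,0,0.0008,0,0,0],[0.7,0,0,0,0,0,0],[0.6,0,0,0,0,0,0],[0.5,0,0,0,0,0,0],[0.4,0,0,0,0,0,0],[0.3,0,0,0,0,0,0],[0.2,0,0,0,0,0,0]]'
python3 -c "
from h import *
gg(0,SY[3]-3.4,64.4)
c=cam('wrist');cv2.imwrite('pics/b2.png',cv2.convertScaleAbs(c['frame'],alpha=1.6))"
```

```text
time_s: 14.87
tool_pos: [549.9, -158.7, 64.4]
tool_rot: [-3.139, -0.001, -1.74]
ft_force: [0.1, -0.8, -0.1]
opening: 34.2
t 14.87 pos [ 549.9 -158.7   64.4] yaw [-1.7987e+02 -4.0000e-02 -9.9700e+01] d mm [-0.3  1.3  0. ] n 0.0 w deg [-0.13 -0.04 -0.03] F [ 0.14 -0.83 -0.07] op 34.2
 gauge frame TCP [  1.32 -12.72] foot z 10.02
```

View pics/b2.png

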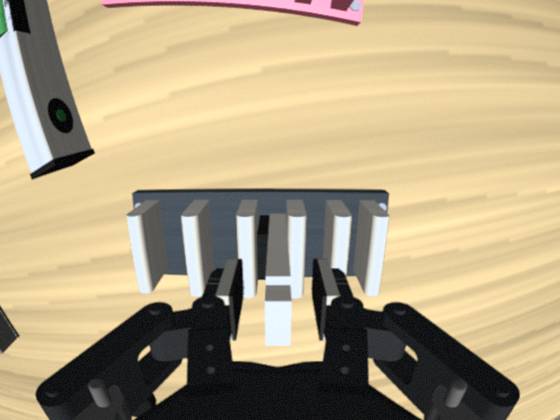

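Released, and the shoe stands free between the fingers. I'll retract straight up.

```bash
python3 -m pendant '[[0.2,0,0,-0.02,0,0,0],[0.2,0,0,-0.03,0,0,0],[0.2,0,0,-0.03,0,0,0],[0,0,0,-0.03,0,0,0],[0,0,0,-0.03,0,0,0],[0,0,0,0,0,0,0],[0,0.03,0.02,0,0,0,0],[0,0.03,0.02,0,0,0,0],[0,0.03,0.02,0,0,0,0],[0,0,0,0,0,0,0],[0,0,0,0,0,0,0],[0,0,0,0,0,0,0]]'
python3 -c "
from h import *
gg(0,SY[3]-3.4,64.4)
for n in ('top','scene','wrist'):
  c=cam(n);cv2.imwrite('pics/e_%s.png'%n,cv2.convertScaleAbs(c['frame'],alpha=1.8))
  if n=='scene': cv2.imwrite('pics/ez.png',cv2.resize(cv2.convertScaleAbs(c['frame'][140:240,150:260],alpha=1.8),None,fx=5,fy=5,interpolation=2))"
```

```text
time_s: 15.92
tool_pos: [472.7, -238.9, 209.4]
tool_rot: [-3.14, -0.001, -1.737]
ft_force: [0.8, 0.5, -0.2]
opening: 42.7
t 15.92 pos [ 472.7 -238.9  209.4] yaw [-1.7992e+02 -6.0000e-02 -9.9540e+01] d mm [-92.4 -61.3 144.9] n 4.4 w deg [-0.08 -0.06  0.14] F [ 0.82  0.48 -0.22] op 42.7
 gauge frame TCP [ -61.33 -104.79] foot z 154.96
```

View pics/ez.png

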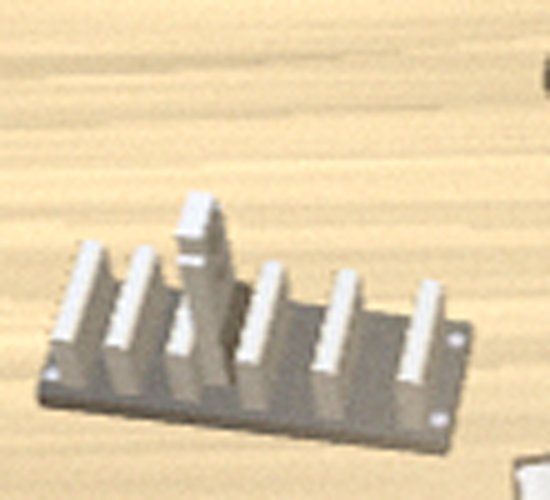

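View pics/e_wrist.png

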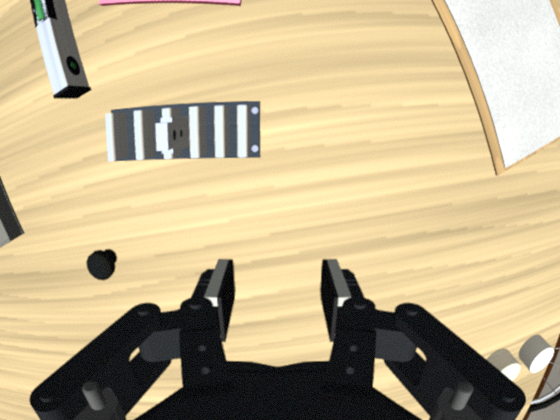

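View pics/e_scene.png

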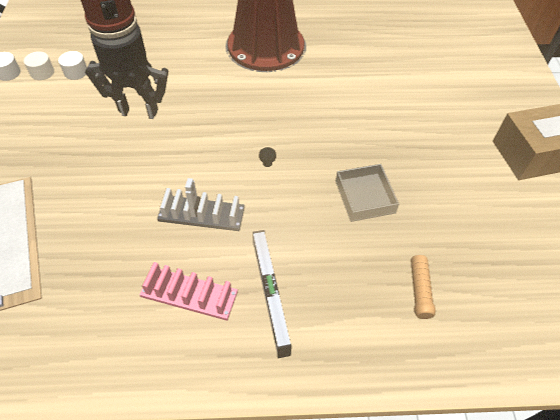

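The scene view shows the shoe upright in the third slot at about (190, 200). The knob (268, 157), grip (423, 287) and level (271, 290) are where they were in the first picture, and the tray is empty.

```bash
python3 -c "
from station import robot
print(robot.job_done())"
```

```text
the job is handed in; nothing more can be done
None
```

The brake shoe is standing upright in the 18 mm slot (slot 3), the narrowest one it goes into, and I handed the job in at about 16 s of the 72 s allowed.

- **12 mm slot:** refused. The shoe stopped firmly with its foot at a height of about 43.5 mm, just below the crests, under roughly 9–15 N. The first touch there was very light, so I offered it a second time before moving on; it stopped at the same height.
- **15 mm slot:** refused. It stopped at about 41.7 mm under 7–9 N and would not move sideways when nudged, so it was touching both teeth.
- **18 mm slot:** accepted. It went down with no more than noise on the force sensor and touched the slot floor at a foot height of 10.0 mm with about 9 N. I released it there.
- **Thickness:** the wrist camera put the lining at about 6 mm, so about 16 mm in total. The two stop heights agree with 16 mm only if my foot height reads about 0.5 mm low. At face value they give 14.9 and 15.6 mm.
- **Last checks:** the final pictures show the shoe standing free in the third slot with the gripper clear of it. In the scene view the knob, the handle grip and the spirit level are where they were in the first picture.

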